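# Park the slicer's hand guard over the blade and lock it

### The job

Make the vegetable slicer safe without gripping or lifting anything: push the hand guard along its rails, with a fingertip against its upright grip, until it clicks down into the notches over the blade, and leave it seated there rather than shoving it past. Then push the small safety catch on the near side all the way in. Leave the vegetables beside the slicer where they lie.

Things in the scene. Friction and masses are not known exactly. Their poses are not given: they have to be found in the camera images.
- slicer: Slicing box fixed on the worktop: white container 104 mm wide, 360 mm long (404 with its black ends), steel deck 79 mm up between two rails with tops 84 mm up. Origin: centre of its underside. x points across it, away from the robot; y along it, to the robot's left; z up. At y = -30 mm lies the blade, and each rail has a V notch there, 13 mm wide, 3 mm deep.
- guard_grip (a point): Centre of the guard's grip; axes as the slicer's. The guard is a black hood 116 mm wide (x), 84 mm long (y), flat top 98 mm above the worktop, with a low dome. On it stands the grip, a rounded block 56 mm wide (x), 18 mm thick (y), clear of the dome from 108 mm up; its top is at 150 mm, 22 mm above this point. Heights with the guard unseated.
- guard_runner (a joint): Guard's travel on its rollers towards the slicer's -y, in m: 0 left end (grip at y = +130 mm), 0.160 seated in the notches (grip at y = -30 mm), 0.235 end stop. Takes about 1.5 N. From about 5.5 mm before the seat it is drawn in by itself and the push falls to nothing; pushing it on out takes about 8 to 10 N. It can be pushed back from the other side.
- guard_hood (a joint): Height of the guard on the rails, in m: 0 while it runs on the rail tops, about -0.003 when it has dropped into the notches, positive when lifted (a light spring, about 5 N, holds it down).
- catch_tab (a point): Centre of the near face of the safety catch's black thumb tab, 26 mm wide (slicer's y), 8 mm thick (x), top 14 mm above this point, free from 20 mm below it. It stands in a black housing on the box's near side, level with the blade. Pushed along the slicer's +x its 9 mm tongue enters the 15 mm slot in the guard's near skirt; a guard a little off its seat blocks it.
- catch (a joint): How far the safety catch is pushed in along the slicer's +x, in m: 0 out, 0.014 fully home against its stop. About 1.5 N of friction; it stays where it is left.
- tomato_1: Red tomato, 65 mm across and 66 mm tall, loose on the worktop on the near left of the slicer; origin at the centre of its underside. To be left alone.
- lime_1: Green lime, 52 x 46 x 46 mm, loose on the worktop on the near right of the slicer; origin at the centre of its underside. To be left alone.
- garlic_1: Garlic bulb, 61 mm across and 59 mm tall, loose on the worktop on the near left of the slicer; origin at the centre of its underside. To be left alone.

How it is judged:
On the way, in this order (a step that is already met when the one before it is completed fails the run):
1. the guard has dropped into the notches over the blade, before the catch is pushed in (value of joint guard_runner between 0.157 and 0.163 m and value of joint guard_hood below -0.0015 m and value of joint catch below 0.005 m), for 0.3 s.
2. the safety catch is pushed fully in (value of joint catch above 0.0115 m), for 0.2 s.
At the end, for the whole second after the job is handed in: The guard rests dropped in the notches (within 3 mm of 0.160 along the rails and at least 1.5 mm down), the safety catch is at least 11.5 of its 14 mm in, and the vegetables lie still (value of joint guard_runner between 0.157 and 0.163 m and value of joint guard_hood below -0.0015 m and value of joint catch above 0.0115 m and linear speed of each of tomato_1, garlic_1, lime_1 below 0.02 m/s); the robot touches nothing.
It fails at once if the guard is lifted more than 10 mm off its rails (value of joint guard_hood above 0.01 m).
It fails at once if the guard's grip is taken between the fingers (y of the grasp point in the frame of guard_grip between -0.007 and 0.007 m and x of the grasp point in the frame of guard_grip between -0.026 and 0.026 m and z of the grasp point in the frame of guard_grip below 0.022 m).
It fails at once if the catch's tab is taken between the fingers (x of the grasp point in the frame of catch_tab between 0 and 0.008 m and y of the grasp point in the frame of catch_tab between -0.012 and 0.012 m and z of the grasp point in the frame of catch_tab below 0.014 m).
It fails at once if a vegetable is moved or picked up (more than 30 mm) (distance of any of tomato_1, garlic_1, lime_1 from where it was at the start of the episode above 0.03 m).
It also fails if it takes over 48 s, if anything falls off the work surface, if the arm or the gripper's body presses on something with over 40 N, if the wrist force passes 120 N, or if a joint passes its speed limit or range.

### The arm

A 6-joint arm with a two-finger parallel gripper is mounted at the origin on a cart in front of the work surface, level with it; the furniture and walls round the work are solid. World frame = base frame: x ahead of the robot, y to its left, z up, the work surface at z = 0. Lengths are in m, angles in rad, forces in N, time in s.
With the tool pointing down it reaches from about 0.35 to 0.85 m from the base axis. Payload 8.1 kg.
Tool frame: the origin (TCP) lies midway between the tips of the shut fingers; the grasp point (between the pads) lies 19 mm behind it (robot.grip_point_offset is the distance from the TCP to the grasp point, in m); z points along the fingers, y is the line along which they close (so a half turn about z gives the same grasp; the last joint's range is limited). The gripper opens to 93 mm and grips with 3 to 60 N. Pads are 15 mm wide; open, the fingers measure 128 mm over their backs; the gripper's body (75 mm by 188 mm) begins 65 mm behind the grasp point.
Start: joints at [-1.402, 0.13, 1.488, -0, 1.523, -0.085], TCP at [0.151, -0.581, 0.219] pointing down, gripper open.
Joint ranges: [-2.96, 2.96], [-0.89, 2.26], [0.02, 2.5], [-1.34, 4.48], [0, 2.73], [-2.66, 2.66]. Speed limits (rad/s): [2.39, 2.39, 2.79, 3.14, 3.14, 3.14].

### API

Orientations are given as a rotation vector (axis times angle).
In Python, from plant import robot, read_camera, job gives the robot as it stands.
- The arm moves only by the shell command python3 -m inch 'ROWS' [FORCE]. ROWS is JSON, one flat list of numbers, 5 for each row, row after row: the shift along the world's x, y, z in mm, then the turn about the world's z in degrees, then the opening in per cent of the stroke, from 0 (shut) to 100 (fully open). In form: [dx, dy, dz, yaw, hand, dx, dy, dz, yaw, hand, ...]. A call has 1 to 10 rows; each row is the pose to reach, as a shift and turn from the pose commanded when the call began; what a row does not reach only later rows make up. A row lasts 1/12 s, in which the tool goes at most 41.7 mm and 7.16 degrees, less where a joint would pass 70% of its speed; a pose out of reach is approached as far as the arm can. A call with a gripper value outside its range is refused whole. The fingers move at their own pace and stop on an object; FORCE is the grip in N (left out, the last holds). Time passes only in rows, so rows that repeat a pose let the fingers close. It gives the time, the measured TCP pose, the force, the opening and the grip force at its end, in the units of the state.
- robot.read_state(): the state, without advancing time (a new reading comes with each control period).
- read_camera(name): name is "scene" or "top" or "wrist"; returns a dict with "image" (400x640x3 uint8, blue, green, red), "K" (3x3 intrinsics, pixels), "D" ([k1, k2, p1, p2, k3] as OpenCV has them; the pictures are not rectified), "extrinsics" (4x4, takes a point from world to camera coordinates); the wrist camera has in their place "mount" (4x4, takes a point from camera to tool coordinates, whose origin is the TCP and whose axes are the flange's). Camera axes: x right, y down, z forward; pixel columns grow to the right and rows downward; lengths in m; the calibration is good to about 2 mm. A picture is of the moment at which its call begins: read the wrist's pose just before it. There is no depth.
- job.close_job(): hands the job in; it is judged then, once.
The state is a dict: "t": time; "q": joint angles; "dq": joint speeds; "joint_torque": joint torques, N m; "tool_pos": TCP position; "orientation": TCP orientation; "force": force on the tool from outside, world axes, zero at the start; "wrist_torque": the same for the moment, N m; "opening": finger opening in m; "gripper_force": force on a finger pad.
Only numpy, scipy, OpenCV 4.12 (cv2) and the standard library are available. Lean on these libraries where they do the work, as an engineer would, in place of code of your own. Each camera call takes 0.05 s, during which the arm holds its last target. There are 200 camera calls.

## Working session

There is one attempt and no reset: what is moved stays moved. The work goes in short steps, Python scripts to look and compute and a shell command to move; the robot and the scene stay as the last step left them, time stands still between calls to the robot, and variables do not carry over. Pictures are saved under pics/ and viewed, at most 10 in all, crops included, and the job is handed in when it is done.

```bash
mkdir -p pics; python3 - <<'E'
from plant import robot, read_camera
import cv2, numpy as np
s=robot.read_state(); print({k:np.round(s[k],3) for k in('t','tool_pos','orientation','force','opening')})
for n in('scene','top'):
    c=read_camera(n); cv2.imwrite(f'pics/{n}0.png',c['image']); np.savez(n+'0.npz',**{k:c[k] for k in('K','D','extrinsics','image')})
    E=np.array(c['extrinsics']); print(n,-E[:3,:3].T@E[:3,3])
E
```

```text
{'t': np.float64(0.0), 'tool_pos': array([ 0.151, -0.58 ,  0.218]), 'orientation': array([-3.115, -0.397,  0.   ]), 'force': array([0.128, 0.117, 0.081]), 'opening': np.float64(0.093)}
scene [-0.08735083  0.56679228  0.49696157]
top [0.45797073 0.09331456 0.95461517]
```

View pics/top0.png

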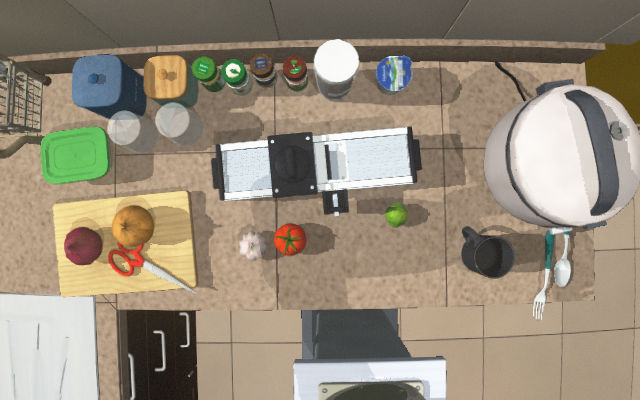

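View pics/scene0.png

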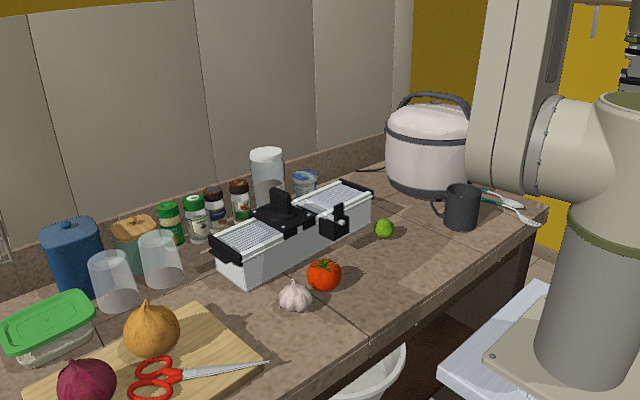

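The top view shows the slicer from (215,172) to (418,153), turned a few degrees. The guard hood is around (292,165), the catch at (335,202), tomato (290,239), garlic (250,245) and lime (397,215). The scene view shows the grip at (282,203) and the catch tab at (339,212). Next I'll zoom in for exact pixels.

```bash
python3 - <<'E'
import cv2
for n,(x,y,w,h) in dict(top=(205,115,220,110),scene=(200,170,190,125)).items():
    im=cv2.imread(f'pics/{n}0.png')[y:y+h,x:x+w]
    k=4 if n=='scene' else 3.6
    cv2.imwrite(f'pics/{n}c.png',cv2.resize(im,None,fx=k,fy=k,interpolation=cv2.INTER_CUBIC))
E
```

```text
(no output)
```

View pics/topc.png

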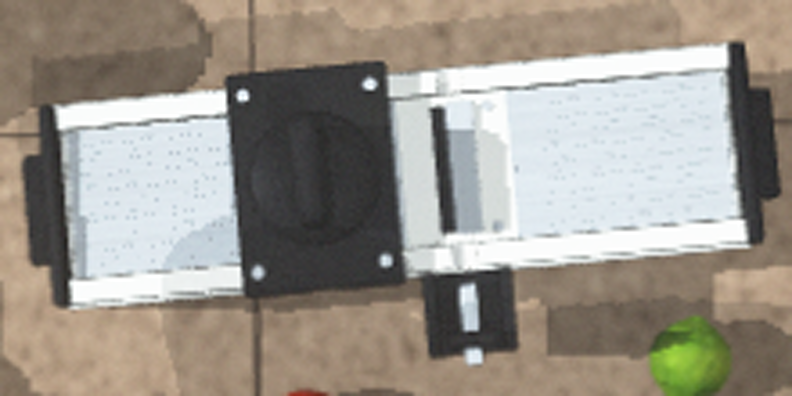

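View pics/scenec.png

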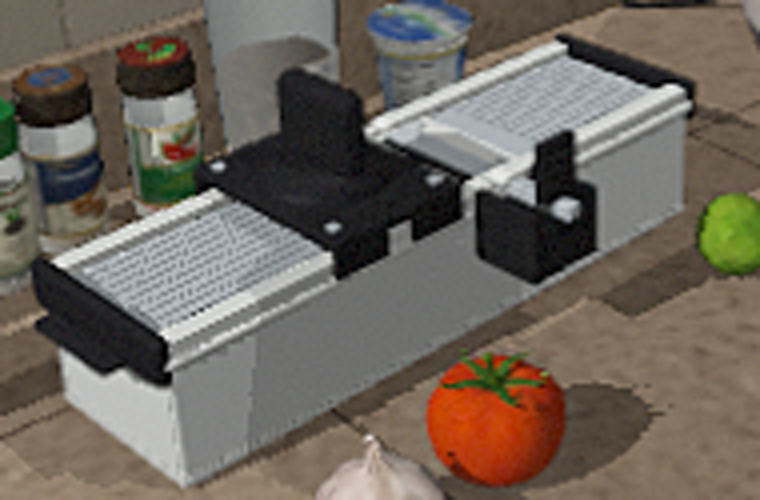

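Enlarged top view (crop pixels): rail corners (70,305), (55,106), (728,43), (750,245), hood corners (227,75), (385,62), (404,283), (246,297), and notches near (432,80) and (463,250). The scene crop shows the tab top from (537,140) to (573,131), standing in the housing; its left edge runs down to about (537,195).

```bash
cat > h.py <<'E'
import numpy as np, cv2
def load(n): return np.load(n+'0.npz')
def ray(c,p):
    u=cv2.undistortPoints(np.array([[p]],float),c['K'],c['D'])[0,0]
    E=c['extrinsics']; R=E[:3,:3]; return -R.T@E[:3,3], R.T@np.array([u[0],u[1],1])
def plane(c,p,n,d):
    o,r=ray(c,p); n=np.array(n,float); return o+r*(d-n@o)/(n@r)
T,S=load('top'),load('scene')
tp=lambda x,y:(205+(x+.5)/3.6-.5,115+(y+.5)/3.6-.5)
sp=lambda x,y:(200+(x+.5)/4-.5,170+(y+.5)/4-.5)
E
python3 - <<'E'
from h import *
Z=[0,0,1]
rc=np.array([plane(T,tp(*p),Z,.084) for p in [(70,305),(55,106),(728,43),(750,245)]])
print(rc); print('len',np.linalg.norm(rc[0]-rc[3]),np.linalg.norm(rc[1]-rc[2]),'wid',np.linalg.norm(rc[0]-rc[1]),np.linalg.norm(rc[2]-rc[3]))
y=rc[0]+rc[1]-rc[2]-rc[3]; yaw=np.arctan2(-y[0],y[1]); c=rc.mean(0); print('centre',c,'yaw',np.degrees(yaw))
R=np.array([[np.cos(yaw),-np.sin(yaw),0],[np.sin(yaw),np.cos(yaw),0],[0,0,1]]); o=np.r_[c[:2],0]
np.savez('fr.npz',R=R,o=o)
sl=lambda p:R.T@(p-o)
hc=np.array([plane(T,tp(*p),Z,.098) for p in [(227,75),(385,62),(404,283),(246,297)]])
print('hood in slicer',[sl(p).round(4) for p in hc],sl(hc.mean(0)),'world',hc.mean(0))
print('hood scene',[sl(plane(S,sp(*p),Z,.098)).round(4) for p in[(200,170),(340,245),(460,178)]])
for p in[(432,80),(463,250)]: print('notch',sl(plane(T,tp(*p),Z,.084)))
print('rail scene',[sl(plane(S,sp(*p),Z,.084)).round(4) for p in[(168,340),(690,93)]])
for p in [(537,140),(537,195),(541,135)]:
    print('tab L',sl(plane(S,sp(*p),R[:,1],R[:,1]@o-.017)))
for p in [(574,131),(575,175)]:
    print('tab R',sl(plane(S,sp(*p),R[:,1],R[:,1]@o-.043)))
for yy in(-.017,-.043): print('grip top check')
for p in [(280,75),(300,70),(360,92)]: print('grip',sl(plane(S,sp(*p),Z,.150)))
for n,(x,y,w,h),g in(('T',(310,180,50,40),T),('S',(312,195,44,48),S)):
    im=g['image'][y:y+h,x:x+w]; im=(255*(np.clip(im/ 110.,0,1))**.6).astype(np.uint8)
    cv2.imwrite('pics/e'+n+'.png',cv2.resize(im,None,fx=12,fy=12,interpolation=cv2.INTER_CUBIC)[:480,:528] if n=='T' else cv2.resize(im,None,fx=12,fy=12,interpolation=cv2.INTER_CUBIC))
a=cv2.imread('pics/eT.png');b=cv2.imread('pics/eS.png')[:480,:270]
cv2.imwrite('pics/e.png',np.hstack([a,b]));print(a.shape,b.shape)
E
```

```text
[[ 0.48693866  0.28047931  0.084     ]
 [ 0.59238793  0.28805858  0.084     ]
 [ 0.61992634 -0.06791434  0.084     ]
 [ 0.51302036 -0.07672487  0.084     ]]
len 0.3581551110145919 0.357036532269188 wid 0.1057213051194651 0.1072684165254262
centre [0.55306832 0.10597467 0.084     ] yaw 4.299684100479806
hood in slicer [array([0.058 , 0.0847, 0.098 ]), array([0.0571, 0.0025, 0.098 ]), array([-0.0578,  0.0029,  0.098 ]), array([-0.0577,  0.0846,  0.098 ])] [-0.00010682  0.04366916  0.098     ] world [0.54968779 0.14951292 0.098     ]
hood scene [array([0.0512, 0.0843, 0.098 ]), array([-0.0599,  0.0842,  0.098 ]), array([-0.0532,  0.    ,  0.098 ])]
notch [ 0.04777452 -0.02110523  0.084     ]
notch [-0.04277919 -0.02913309  0.084     ]
rail scene [array([-0.0488,  0.1759,  0.084 ]), array([-0.0564, -0.1776,  0.084 ])]
tab L [-0.09092921 -0.017       0.12583561]
tab L [-0.090325   -0.017       0.09518305]
tab L [-0.09368918 -0.017       0.12948716]
tab R [-0.09128446 -0.043       0.12124161]
tab R [-0.09181627 -0.043       0.09669974]
grip top check
grip top check
grip [0.01965471 0.05176943 0.15      ]
grip [0.01690637 0.04123172 0.15      ]
grip [-0.02524656  0.03788798  0.15      ]
(480, 528, 3) (480, 270, 3)
```

View pics/e.png

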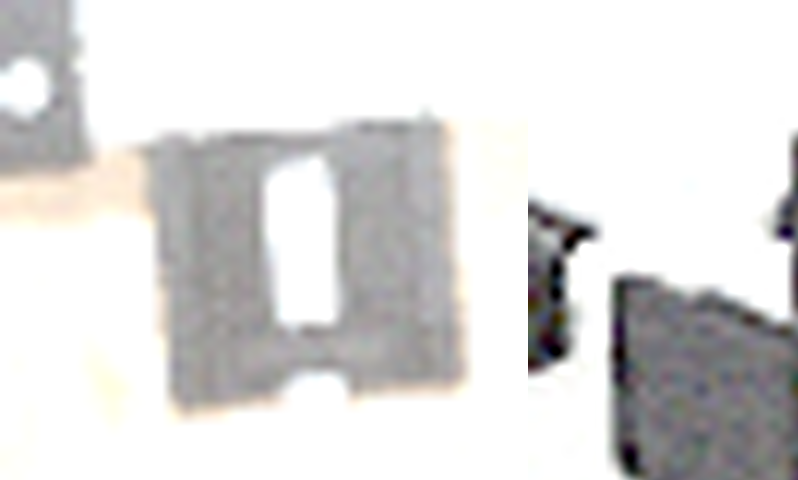

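Everything agrees with the given sizes: length 358/360 mm, hood 115 x 82 mm, notch y ≈ -25 mm. The slicer is at (0.553, 0.106) with yaw 4.3°, the grip at slicer y = +44 mm (74 mm to go), and the tab top at about z = 0.126, x ≈ -0.09. The enhanced picture shows the tab as the dark band between rows 325 and 375, in front of the bar. Now to move, swinging round the rice cooker.

```bash
python3 -m inch '[129,251,30,-10.2,0,129,251,30,-10.2,0,129,251,30,-10.2,0,129,251,30,-10.2,0,129,251,30,-10.2,0,129,251,30,-10.2,0,129,251,30,-10.2,0,179,401,30,-10.2,0,179,401,30,-10.2,0,179,401,30,-10.2,0]' 10
python3 - <<'E'
from h import *
f=np.load('fr.npz');R,o=f['R'],f['o']
for r in(325,345,375):
  print(r,[(R.T@(plane(T,(310+(313+.5)/12-.5,180+(r+.5)/12-.5),[0,0,1],z)-o)).round(4) for z in(.105,.126)])
for s in [(0,.095),(0,.044),(0,-.03),(-.12,-.03)]: print(s,(R@[*s,0]+o).round(4))
E
```

```text
t: 0.93
tool_pos: [0.3192, -0.2093, 0.2484]
orientation: [-3.139, -0.118, -0.0]
force: [1.3, 0.3, 0.9]
opening: 0.0306
gripper_force: 0.0
325 [array([-0.0856, -0.0291,  0.105 ]), array([-0.0859, -0.0286,  0.126 ])]
345 [array([-0.0887, -0.0289,  0.105 ]), array([-0.0888, -0.0283,  0.126 ])]
375 [array([-0.0932, -0.0284,  0.105 ]), array([-0.0933, -0.0279,  0.126 ])]
(0, 0.095) [0.5459 0.2007 0.    ]
(0, 0.044) [0.5498 0.1499 0.    ]
(0, -0.03) [0.5553 0.0761 0.    ]
(-0.12, -0.03) [0.4357 0.0671 0.    ]
```

```bash
python3 -m inch '[70,150,0,0,0,70,150,0,0,0,70,150,0,0,0,70,150,0,0,0,216,381,0,0,0,216,381,0,0,0,216,381,0,0,0,216,381,0,0,0,216,381,0,0,0,216,381,0,0,0]'; python3 -m inch '[0,0,0,0,0,0,0,0,0,0,0,0,0,0,0]'
```

```text
t: 1.77
tool_pos: [0.5232, 0.1524, 0.248]
orientation: [3.139, 0.12, -0.001]
force: [-0.3, -1.3, 0.0]
opening: 0.0007
gripper_force: 0.0
t: 2.02
tool_pos: [0.5223, 0.15, 0.2479]
orientation: [3.139, 0.12, -0.003]
force: [0.0, -0.1, 0.0]
opening: 0.0005
gripper_force: 0.0
```

```bash
python3 -m inch '[24,51,0,0,0,24,51,0,0,0,24,51,-40,0,0,24,51,-80,0,0,24,51,-110,0,0,24,51,-126,0,0,24,51,-126,0,0,24,51,-126,0,0]'; python3 - <<'E'
from plant import read_camera
import cv2
cv2.imwrite('pics/s1.png',cv2.resize(read_camera('scene')['image'][120:300,180:400],None,fx=3,fy=3))
E
```

```text
t: 2.68
tool_pos: [0.5461, 0.1997, 0.1228]
orientation: [3.139, 0.116, -0.002]
force: [0.4, -0.7, 0.8]
opening: 0.0003
gripper_force: 0.0
```

View pics/s1.png

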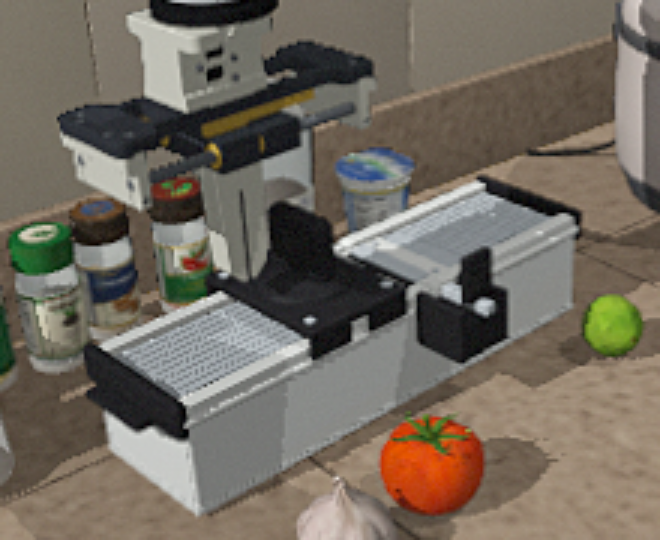

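The finger hangs on the +y side of the grip, clear of the hood, with the tip at about (245,275). I'll creep up to contact.

```bash
python3 -m inch '[0.5,-6,0,0,0,0.9,-12,0,0,0,1.3,-17,0,0,0,1.3,-17,0,0,0]'; python3 -m inch '[0.2,-3,0,0,0,0.2,-3,0,0,0]';python3 -m inch '[0.2,-3,0,0,0,0.2,-3,0,0,0]';python3 -m inch '[0.2,-3,0,0,0,0.2,-3,0,0,0]'; python3 -m inch '[0.2,-3,0,0,0,0.2,-3,0,0,0]'
```

```text
t: 3.07
tool_pos: [0.549, 0.183, 0.1239]
orientation: [3.139, 0.117, 0.003]
force: [-0.5, -0.5, -0.1]
opening: 0.0009
gripper_force: 0.0
t: 3.23
tool_pos: [0.5485, 0.1807, 0.1229]
orientation: [3.139, 0.118, 0.001]
force: [0.4, -0.2, -0.4]
opening: 0.0003
gripper_force: 0.0
t: 3.4
tool_pos: [0.5484, 0.1778, 0.1226]
orientation: [3.139, 0.119, -0.0]
force: [0.5, -0.3, -0.1]
opening: 0.0005
gripper_force: 0.0
t: 3.57
tool_pos: [0.5486, 0.1748, 0.1225]
orientation: [3.139, 0.119, -0.0]
force: [-0.0, -0.7, -1.0]
opening: 0.0004
gripper_force: 0.0
t: 3.73
tool_pos: [0.5488, 0.172, 0.1226]
orientation: [-3.139, -0.119, 0.0]
force: [0.7, 1.5, 0.1]
opening: 0.0004
gripper_force: 0.2
```

```bash
python3 -m inch '[0.2,-3,0,0,0,0.2,-3,0,0,0]';python3 -m inch '[0.4,-5,0,0,0,0.8,-10,0,0,0,1.1,-15,0,0,0,1.5,-20,0,0,0]'; python3 - <<'E'
from plant import robot,read_camera
import numpy as np,cv2
s=robot.read_state();print(s['tool_pos'],s['force'])
cv2.imwrite('pics/t2.png',cv2.resize(read_camera('top')['image'][100:230,200:430],None,fx=3.4,fy=3.4,interpolation=cv2.INTER_CUBIC))
cv2.imwrite('pics/s2.png',cv2.resize(read_camera('scene')['image'][170:295,200:390],None,fx=4,fy=4,interpolation=cv2.INTER_CUBIC))
E
```

```text
t: 3.9
tool_pos: [0.549, 0.1689, 0.1226]
orientation: [-3.139, -0.119, 0.0]
force: [0.0, 0.2, 0.1]
opening: 0.0003
gripper_force: 0.5
t: 4.23
tool_pos: [0.5506, 0.1487, 0.1226]
orientation: [-3.139, -0.119, 0.0]
force: [-1.1, 2.5, -1.0]
opening: 0.0004
gripper_force: 1.4
[0.55057581 0.14865642 0.12261544] [-1.09566572  2.46010121 -1.02401536]
```

View pics/s2.png

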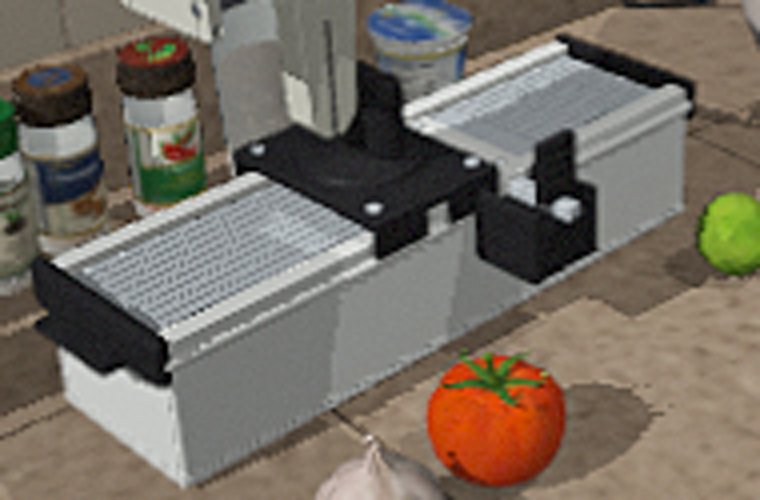

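The guard moves with the finger. The hood's left near corner is now around (383,225) with the stud at (374,208). I'll get its position from the studs and corner, comparing with the earlier frame.

```bash
python3 - <<'E'
from h import *
f=np.load('fr.npz');R,o=f['R'],f['o']
sl=lambda p:R.T@(p-o)
# studs by brightness near dark: before (333,228),(436,179),(217,166); after (374,208),(472,162),(258,149)
def stud(im,p):
    x,y=[int(round(v)) for v in sp(*p)]
    g=cv2.cvtColor(im,cv2.COLOR_BGR2GRAY)[y-4:y+5,x-4:x+5].astype(float)-90; g[g<0]=0
    g[:2]=0 if g[:2].max()>120 else g[:2]
    yy,xx=np.mgrid[y-4:y+5,x-4:x+5]; return (xx*g).sum()/g.sum(),(yy*g).sum()/g.sum()
im2=cv2.resize(cv2.imread('pics/s2.png'),None,fx=.25,fy=.25,interpolation=cv2.INTER_AREA)
full=S['image'].copy(); full[170:295,200:390]=im2
for a,b in (((333,228),(374,208)),((436,179),(472,162))):
    A=sl(plane(S,stud(S['image'],a),[0,0,1],.099));B=sl(plane(S,stud(full,b),[0,0,1],.099));print(A.round(4),B.round(4),(A-B).round(4))
print(sl(np.array([.5506,.1487,0])))
E
```

```text
[-0.0457  0.0773  0.099 ] [-0.0462  0.0523  0.099 ] [0.0004 0.025  0.    ]
[-0.0438  0.0056  0.099 ] [-0.0409 -0.0237  0.099 ] [-0.003   0.0293  0.    ]
[0.00074188 0.04279014 0.        ]
```

```bash
python3 -m inch '[0.4,-5,0,0,0,0.8,-10,0,0,0,1.1,-15,0,0,0,1.5,-20,0,0,0,1.9,-25,0,0,0,2.3,-30,0,0,0,2.6,-35,0,0,0,2.9,-39,0,0,0,2.9,-39,0,0,0]'; for i in 1 2 3; do python3 -m inch '[0.1,-1,0,0,0,0.15,-2,0,0,0]' | grep -E 'tool_pos|force'; done
```

```text
t: 5.08
tool_pos: [0.5536, 0.1089, 0.1226]
orientation: [3.139, 0.118, 0.0]
force: [-0.3, -0.2, -0.3]
opening: 0.0007
gripper_force: 0.0
tool_pos: [0.5537, 0.1081, 0.1227]
force: [0.6, 1.8, 0.0]
gripper_force: 0.9
tool_pos: [0.5538, 0.1062, 0.1226]
force: [0.0, 1.8, -0.5]
gripper_force: 0.6
tool_pos: [0.5539, 0.1039, 0.1226]
force: [-1.0, -0.1, -0.8]
gripper_force: 0.0
```

The force fell to zero right where it should be drawn in. I'll hold still and look.

```bash
python3 -m inch '[0,0,0,0,0,0,0,0,0,0,0,0,0,0,0]' | grep -E 'tool_pos|force'; python3 - <<'E'
from plant import read_camera
import cv2
cv2.imwrite('pics/s3.png',cv2.resize(read_camera('scene')['image'][170:295,200:390],None,fx=4,fy=4,interpolation=cv2.INTER_CUBIC))
E
```

```text
tool_pos: [0.5539, 0.1041, 0.1227]
force: [0.2, 0.6, -0.7]
gripper_force: 0.0
```

View pics/s3.png

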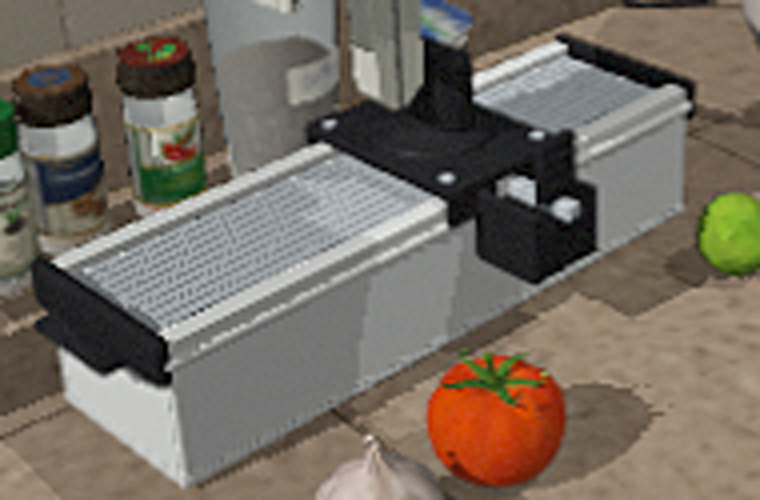

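The finger stands clear of the grip (gap at columns 415–425), so the guard ran ahead of it. I'll check the seat with a light probe and the stud positions (447,178) and (537,135).

```bash
python3 -m inch '[0.2,-3,0,0,0,0.2,-3,0,0,0]' | grep -E 'tool_pos|force'; for i in 1 2; do python3 -m inch '[0.1,-1,0,0,0,0.1,-1,0,0,0]' | grep -E 'tool_pos|force'; done;  python3 - <<'E'
from h import *
f=np.load('fr.npz');R,o=f['R'],f['o']
for z in(.099,.096):
  for p in((447,178),(537,135)): print(z,(R.T@(plane(S,sp(*p),[0,0,1],z)-o)).round(4))
for p in((333,228),(436,179)): print((R.T@(plane(S,sp(*p),[0,0,1],.099)-o)).round(4))
E
```

```text
tool_pos: [0.5542, 0.1008, 0.1226]
force: [-0.3, -0.5, -0.1]
gripper_force: 0.0
tool_pos: [0.5543, 0.0999, 0.1226]
force: [0.4, 0.5, -0.2]
gripper_force: 0.0
tool_pos: [0.5543, 0.0993, 0.1227]
force: [-0.7, 2.1, 0.2]
gripper_force: 0.8
0.099 [-0.0498  0.0057  0.099 ]
0.099 [-0.0498 -0.0591  0.099 ]
0.096 [-0.0456  0.0019  0.096 ]
0.096 [-0.0456 -0.0634  0.096 ]
[-0.0465  0.0772  0.099 ]
[-0.0465  0.0102  0.099 ]
```

The stud x comes back to its earlier value only with z = 0.096, so the hood has dropped about 3 mm. Travel is about 74 mm with contact where expected, so the guard is seated. I'll back off, go over, and come down in front of the catch tab.

```bash
python3 -m inch '[-0.8,10,0,0,0,-0.8,10,0,0,0,-1,12,40,0,0,-1,12,80,0,0,-40,0,80,0,0,-80,-20,80,0,0,-120,-32,80,0,0,-130,-32,80,0,0,-130,-32,80,0,0,-130,-32,80,0,0]' | grep -E 'tool_pos|force'; python3 -m inch '[0,0,-40,0,0,0,0,-75,0,0,0,0,-98,0,0,0,0,-98,0,0,0,0,-98,0,0]'
```

```text
tool_pos: [0.4246, 0.0673, 0.2032]
force: [-0.4, -0.7, -0.1]
gripper_force: 0.0
t: 7.63
tool_pos: [0.424, 0.0674, 0.1039]
orientation: [-3.139, -0.12, 0.005]
force: [0.6, -1.0, 0.7]
opening: 0.0006
gripper_force: 0.0
```

```bash
python3 -m inch '[10,0.8,0,0,0,18,1.4,0,0,0,24,1.8,0,0,0,24,1.8,0,0,0,24,1.8,0,0,0]' | grep -E 'tool_pos|force';for i in 1 2 3 4 5; do python3 -m inch '[1.5,0.1,0,0,0,3,0.2,0,0,0]' | grep -E 'tool_pos|force'; done
```

```text
tool_pos: [0.4492, 0.069, 0.1056]
force: [0.3, 1.0, 0.1]
gripper_force: 0.0
tool_pos: [0.4513, 0.0692, 0.1048]
force: [-0.1, 0.4, 0.5]
gripper_force: 0.0
tool_pos: [0.4543, 0.0693, 0.1047]
force: [-1.9, 0.1, 0.2]
gripper_force: 0.8
tool_pos: [0.4572, 0.0695, 0.1046]
force: [-1.9, 0.4, 0.8]
gripper_force: 0.8
tool_pos: [0.4603, 0.0698, 0.1046]
force: [-1.4, -0.5, 0.9]
gripper_force: 0.8
tool_pos: [0.4634, 0.07, 0.1046]
force: [-0.6, 0.0, 0.8]
gripper_force: 0.8
```

```bash
for i in 1 2 3; do python3 -m inch '[0.8,0.1,0,0,0,1.6,0.1,0,0,0,1.6,0.1,0,0,0]' | grep -E 'tool_pos|force'; done
```

```text
tool_pos: [0.465, 0.0701, 0.1046]
force: [-1.4, 0.5, -0.3]
gripper_force: 0.2
tool_pos: [0.4666, 0.0702, 0.1046]
force: [-0.7, -0.5, 0.4]
gripper_force: 0.4
tool_pos: [0.4677, 0.0703, 0.1046]
force: [-5.4, -0.4, 3.6]
gripper_force: 2.5
```

The force rose to 5.4 N about 14 mm after contact, so the catch is home against its stop. Retreat and check.

```bash
python3 -m inch '[0,0,0,0,0,0,0,0,0,0,0,0,0,0,0,-10,-0.8,0,0,0,-25,-1.8,0,0,0,-40,-3,0,0,0,-40,-3,40,0,0,-60,-3,80,0,0,-60,-3,110,0,0,-60,-3,110,0,0]'; python3 -m inch '[0,0,0,0,0,0,0,0,0,0,0,0,0,0,0]'|grep force; python3 - <<'E'
from plant import read_camera
import cv2
cv2.imwrite('pics/s4.png',cv2.resize(read_camera('scene')['image'][170:295,200:390],None,fx=4,fy=4,interpolation=cv2.INTER_CUBIC))
E
```

```text
t: 10.47
tool_pos: [0.4115, 0.0674, 0.2224]
orientation: [3.139, 0.119, 0.02]
force: [1.2, -0.3, 1.0]
opening: 0.0007
gripper_force: 0.0
force: [-0.5, 0.3, 0.1]
gripper_force: 0.0
```

View pics/s4.png

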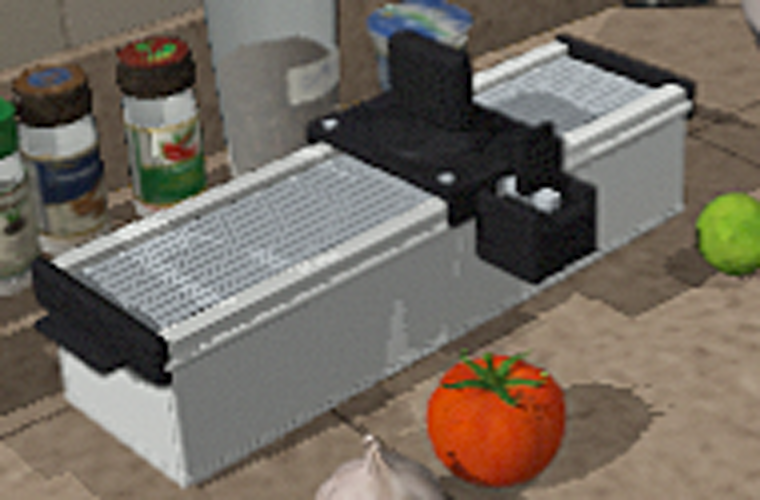

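The guard's stud is still at (447,178), so it is still seated. The catch tab has moved in, from about (555,135) to (540,128), and the tomato, garlic and lime are where they were. I'm handing it in.

```bash
python3 -c "
from plant import job
print(job.close_job())"
```

```text
the job is handed in; nothing more can be done
None
```

The job is handed in, with no verdict shown: the guard is seated in the notches, the catch is pushed in until it met its stop (about 14 mm), and the vegetables look undisturbed.

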